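# Find the hidden rib under a drip tray cover and stand the bottle over it

## Robot

A 6-joint arm with a two-finger parallel gripper is mounted at the origin on a cart in front of the work surface, level with it; the furniture and walls round the work are solid. World frame = base frame: x ahead of the robot, y to its left, z up, the work surface at z = 0. Lengths are in mm, angles in rad, forces in N, time in s.
With the tool pointing down it reaches from about 275 to 750 mm from the base axis. Payload 10.2 kg.
Tool frame: the origin (TCP) lies midway between the tips of the shut fingers; the grasp point (between the pads) lies 19 mm behind it; z points along the fingers, y is the direction in which the jaws open and shut (so a half turn about z gives the same grasp; the last joint's range is limited). The gripper opens to 85 mm and grips with 20 to 120 N. Pads are 22 mm wide; open, the fingers measure 114 mm over their backs; the gripper's body (76 mm by 85 mm) begins 54 mm behind the grasp point. The pads swing forward as they close: fully open they stand 13 mm farther back than shut.
Start: joints at [0.995, 0.313, 1.498, -0, 1.331, -0.223], TCP at [181.414, 492.666, 191.494] pointing down, gripper open.
Joint ranges: [-2.94, 2.94], [-0.97, 2.17], [0.19, 2.56], [-1.23, 4.37], [0.02, 3.11], [-2.88, 2.88]. Speed limits (rad/s): [2.39, 2.39, 3.01, 3.14, 3.14, 3.14].

## Interface

Orientations are given as a unit quaternion [w, x, y, z].
In Python, from rig import sense, optics, ctrl gives the robot as it stands.
- The arm moves only by the tool play_rows, never from a script. Its argument "plan" is a list of rows, each a list of 7 numbers: the shift along the world's x, y, z in mm, then the turn, a rotation vector about the world's x, y, z in rad, then the opening, from -1 (shut) to 1 (fully open), so that 0 is half open. A call has 1 to 5 rows; each row shifts and turns the pose as measured when the row begins; what a row does not reach is not made up. A row lasts 1/12 s, in which the tool goes at most 41.7 mm and 7.16 degrees, less where a joint would pass 70% of its speed; a pose out of reach is approached as far as the arm can. A call is refused whole if a number of a shift passes 41.7 or a number of a turn 0.125, either way. A call with a gripper value outside its range is refused whole. The fingers move at their own pace and stop on an object; "grip_force" is the grip in N (left out, the last holds). Time passes only in rows, so rows that do not move let the fingers close. It gives the time, the measured TCP pose, the force and the opening at its end, in the units of the state.
- sense(): the state, without advancing time (a new reading comes with each control period).
- optics.capture(name): name is "scene" or "top" or "wrist"; returns a dict with "img" (400x640x3 uint8, blue, green, red), "fx", "fy", "cx", "cy" (pixels), "world_to_cam" (4x4, takes a point from world to camera coordinates). Camera axes: x right, y up, looking along -z (the intrinsics and any distortion apply to the point x, -y, -z); pixel columns grow to the right and rows downward; lengths in mm; the calibration is good to about 2 mm. A picture is of the moment at which its call begins. There is no depth.
- ctrl.finish_job(): hands the job in, once; it reports no verdict.
The state is a dict: "time_s": time; "joints": joint angles; "dq": joint speeds; "tau": joint torques, N m; "eef_pos": TCP position; "ee_rot": TCP orientation; "force": force on the tool from outside, world axes, zero at the start; "wrist_torque": the same for the moment, N m; "grip_width": opening from 0.0 (shut) to 1.0 (fully open).
Only numpy, scipy, OpenCV 4.12 (cv2) and the standard library are available. Lean on these libraries where they do the work, as an engineer would, in place of code of your own. Each camera call takes 0.05 s, during which the arm holds its last target. There are 200 camera calls.

## Task

The loose metal cover of the drip tray is carried by one hidden rib crossing beneath it. With the red-capped bottle still standing where it is, press along the cover with the fingertips until you have found and pressed the spot where it stays firm instead of tipping: that is the rib. Then stand the red-capped bottle upright on the cover over the rib, so that the cover lies level under it, and leave the other things on the counter where they are.

Things in the scene. Friction and masses are not known exactly. Their poses are not given: they have to be found in the camera images.
- tray: drip tray fixed on the counter: grey open box 130 (x) x 320 (y) x 38 mm, walls 6 mm, origin under its centre, z up. In it, hidden under the cover, one rigid rib runs across it along x and carries the cover. Where along the tray's y it lies changes from day to day: anywhere up to 75 mm to either side of the middle.
- cover: bright lined metal cover plate lying in the tray, rigid, 112 (x) x 296 (y) x 8 mm; origin at the centre of its underside, z up, y along its length (directions as the tray's). Its top is 44 mm above the counter, 6 mm above the tray's walls. Its ends float on soft seals and it rests level on the rib. It cannot slide or be lifted out.
- cover_top (a point): middle of the cover's top face, axes as the cover's. Pressed away from the rib the cover tips about the rib, 2.0 N m per rad (2.5 with the rib 75 mm off the middle), to a stop at 0.07 rad: the pressed point sinks by up to 0.07 x its distance from the rib, then feels hard. Pressed over the rib it stays firm and level. Let go, it springs level.
- red_bottle_mid (a point): centre, half-way up, of the white bottle with the RED cap: body 64 mm across up to a height of 77 mm, screw cap 39 mm across from 77 mm to the top at 116 mm; about 0.42 kg. This point is 58 mm above its foot, z up along the bottle. Grasp it by the cap from above.
- blue_bottle: the other bottle, white with a BLUE cap, 56 mm across and 101 mm high; a bystander; origin at the centre of its underside
- rack: blue test-tube rack with capped tubes, 62 x 150 x 100 mm; a bystander; origin at the centre of its underside
- cup_a: clear cup of dark red seeds with a red lid, 62 mm across, 73 mm high; a bystander; origin at the centre of its underside
- cup_b: clear cup of white seeds with a red lid, 62 mm across, 73 mm high; a bystander; origin at the centre of its underside
- pear: brown pear, 52 mm across, 76 mm high; a bystander; origin at the centre of its underside
- petri: stack of petri dishes, 90 mm across, 32 mm high; a bystander; origin at the centre of its underside
There are look-alikes about, which are no part of the job. Leave any green or yellow look-alike of the part that bears red_bottle_mid alone.

How it is judged:
By the outcome, as a careful person would: the job done as asked, in the order asked, and still so for the second after the job is handed in, with the robot touching nothing.
It also fails if it takes over 67 s, if anything falls off the work surface, if the arm or the gripper's body presses on something with over 40 N, if the wrist force passes 120 N, or if a joint passes its speed limit or range.

## Working session

There is one attempt and no reset: what is moved stays moved. The work goes in short steps, Python scripts to look and compute and a tool call to move; the robot and the scene stay as the last step left them, time stands still between calls to the robot, and variables do not carry over. Pictures are saved under pics/ and viewed, about 8 in all and at most 12, crops included, and the job is handed in when it is done.

Besides the shell and the picture viewer there is one more tool, called after "Emit:" as name(argument=value, ...) on one line, values as JSON. play_rows: Moves the arm, as the interface text tells. Its arguments: {"type":"object","properties":{"plan":{"type":"array"},"grip_force":{"type":"number"}},"required":["plan"]}

```bash
mkdir -p pics
python3 - <<'E'
from rig import sense, optics
import cv2,numpy as np,pickle
print(sense())
for n in ("scene","top"):
    d=optics.capture(n); cv2.imwrite(f"pics/{n}0.png",d["img"]); pickle.dump(d,open(f"{n}0.pkl","wb"))
    print(n,d["fx"],d["fy"],d["cx"],d["cy"],np.round(d["world_to_cam"],3).tolist(),[k for k in d])
E
```

```text
{'time_s': 0.0, 'joints': array([ 9.94569077e-01,  3.13463230e-01,  1.49845291e+00,  2.39121427e-05,
        1.33101589e+00, -2.23401287e-01]), 'dq': array([4.49829683e-04, 3.92897224e-04, 3.04630885e-05, 3.93542460e-04,
       7.51576968e-04, 8.15257013e-04]), 'tau': array([-3.91747235e-04, -4.12252343e+01, -2.59744102e+01, -2.20333741e-04,
        4.15917064e-03,  4.02602410e-06]), 'eef_pos': array([181.24263949, 492.38537546, 190.92239317]), 'ee_rot': array([-2.71369654e-04,  1.75502127e-01,  9.84478824e-01, -6.12349892e-04]), 'force': array([0.38762561, 0.51655611, 0.82232828]), 'wrist_torque': array([ 0.02992631, -0.01568644, -0.02926098]), 'grip_width': 1.00281638228064}
scene 506.0941252789661 506.0941252789661 325.0099590284105 201.33883037834244 [[0.8, -0.6, -0.006, -404.918], [0.317, 0.414, 0.853, -275.296], [-0.51, -0.684, 0.521, -1212.143], [0.0, 0.0, 0.0, 1.0]] ['img', 'fx', 'fy', 'cx', 'cy', 'world_to_cam']
top 504.0310817586512 504.0310817586512 325.63614367161125 203.27461792817738 [[0.39, -0.921, 0.002, -154.843], [0.8, 0.34, 0.495, -516.87], [-0.456, -0.192, 0.869, -1576.623], [0.0, 0.0, 0.0, 1.0]] ['img', 'fx', 'fy', 'cx', 'cy', 'world_to_cam']
```

View pics/scene0.png

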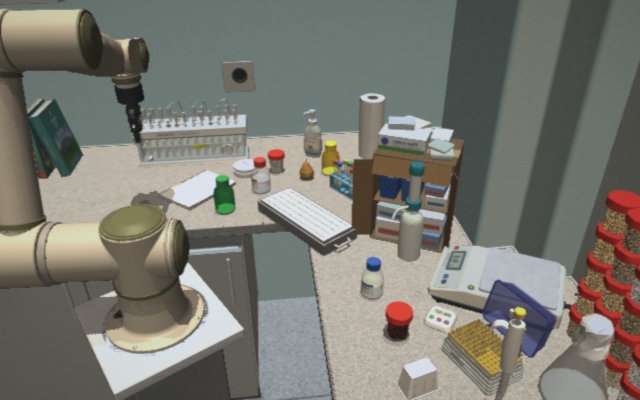

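View pics/top0.png

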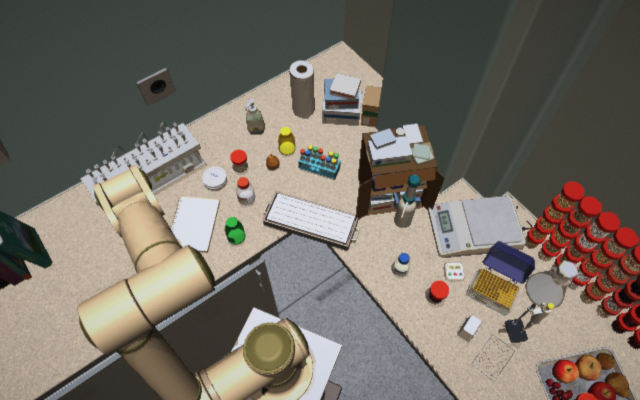

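Scene: the red-capped white bottle is at about (260,175), the cover centre at about (306,217). Top: bottle at (245,190), cover centre at (311,219). Cup_b or cup_a, the petri stack, the pear and the rack stand beyond them. Next is one enlarged composite for exact pixels.

Run:
```python
import cv2,numpy as np
a=cv2.imread("pics/scene0.png")[145:255,230:365]; b=cv2.imread("pics/top0.png")[145:255,230:365]
f=lambda i:cv2.resize(i,None,fx=5.9,fy=5.4/2*1.0 if 0 else 5.9,interpolation=cv2.INTER_CUBIC)
s=4; f=lambda i:cv2.resize(i,(135*s,110*s),interpolation=cv2.INTER_CUBIC)
cv2.imwrite("pics/c1.png",cv2.resize(np.vstack([f(a),f(b)]),(0,0),fx=.68,fy=.68))
for n in ("scene","top"):
    im=cv2.imread(f"pics/{n}0.png"); h=cv2.cvtColor(im,cv2.COLOR_BGR2HSV)
    w=((h[...,1]<50)&(h[...,2]>150)).astype(np.uint8)
    c,l,st,ce=cv2.connectedComponentsWithStats(w)
    for i in range(1,c):
        if st[i,4]>40: print(n,"white",st[i],ce[i].round(1))
    y,x=(217,306) if n=="scene" else (219,311)
    w2=cv2.morphologyEx(w,cv2.MORPH_CLOSE,np.ones((5,5)));c,l,st,ce=cv2.connectedComponentsWithStats(w2)
    m=(l==l[y,x]).astype(np.uint8); cn=cv2.findContours(m,0,1)[0][0]; q=cv2.approxPolyDP(cn,6,True)
    print("cover",st[l[y,x]],q.reshape(-1,2).tolist(),cv2.boxPoints(cv2.minAreaRect(cn)).round(1).tolist())
    r=(((h[...,0]<8)|(h[...,0]>172))&(h[...,1]>150)&(h[...,2]>90)).astype(np.uint8)
    c,l,st,ce=cv2.connectedComponentsWithStats(r)
    for i in range(1,c):
        if st[i,4]>25 and st[i,0]<330: print(n,"red",st[i],ce[i].round(1))
```

```text
scene white [  3   9  77  12 684] [42.  14.4]
scene white [121  39   9   8  49] [124.9  42.8]
scene white [360  93  25  10 166] [372.4  97.5]
scene white [ 32 101  19  16  70] [ 40.8 108.4]
scene white [ 141  114  105   19 1187] [194.6 123.6]
scene white [ 378  115   77   41 1395] [420.8 133.2]
scene white [321 131  41  31 722] [344.  143.9]
scene white [   39   134   314   107 17812] [198.  187.1]
scene white [257 184   9   8  56] [261.2 187.3]
scene white [438 188  12  12  43] [445.4 194.7]
scene white [376 202  32  21 205] [390.8 210.8]
scene white [403 209  42  16 363] [421.5 216. ]
scene white [  311   217   267   183 25110] [425.6 315.5]
scene white [159 224  14  17 125] [166.7 233.6]
scene white [  0 227  39  17 343] [ 20.1 237.3]
scene white [ 42 226  58  18 823] [ 73. 235.]
scene white [335 238  16  13  55] [342.5 245.1]
scene white [190 247  51   8 257] [214.3 250.3]
scene white [  87  263  157  131 4980] [165.6 341.4]
scene white [100 291  17   6  56] [109.7 294.4]
scene white [ 259  297   71  103 5853] [291.  347.3]
scene white [582 314  32  26 522] [598.  324.6]
scene wh
[... 3017 characters left out ...]
257], [79, 318], [79, 302], [135, 272], [112, 227], [114, 214], [95, 201], [94, 183], [109, 195], [138, 182], [124, 175], [129, 165], [147, 172], [197, 146], [202, 162], [193, 172], [189, 163], [145, 194], [159, 202], [180, 244], [201, 251], [219, 280], [213, 293], [277, 252], [284, 268], [272, 262], [270, 276], [284, 306], [301, 282], [294, 270], [311, 287], [327, 274], [320, 270], [324, 257], [328, 266], [343, 260], [359, 278], [351, 295], [364, 285], [369, 305], [370, 297], [458, 399], [549, 399], [539, 362], [601, 347], [614, 352], [639, 399]] [[0.0, 399.0], [0.0, 42.0], [639.0, 42.0], [639.0, 399.0]]
top red [231 150  16  15 179] [238.  156.7]
top red [238 177  11  10  87] [242.6 181.8]
```

View pics/c1.png

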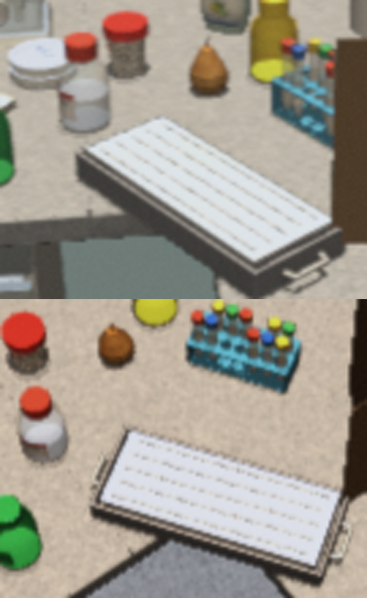

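```bash
cat > h.py <<'E'
import numpy as np,pickle
def ray(d,u,v):
    T=np.array(d["world_to_cam"]);R=T[:3,:3]
    r=R.T@np.array([(u-d["cx"])/d["fx"],-(v-d["cy"])/d["fy"],-1]); return -R.T@T[:3,3],r/np.linalg.norm(r)
def tri(obs):
    A=0;b=0
    for d,u,v in obs:
        o,r=ray(d,u,v);P=np.eye(3)-np.outer(r,r);A=A+P;b=b+P@o
    return np.linalg.solve(A,b)
def plane(d,u,v,z):
    o,r=ray(d,u,v);return o+r*(z-o[2])/r[2]
def proj(d,p):
    c=(np.array(d["world_to_cam"])@np.append(p,1))[:3];return d["cx"]-d["fx"]*c[0]/c[2],d["cy"]+d["fy"]*c[1]/c[2]
E
python3 - <<'E'
from h import *
s,t=[pickle.load(open(n+"0.pkl","rb")) for n in("scene","top")]
S=[(289.6,188),(351.3,225.9),(323.7,241.7),(262.4,201.2)];T=[(276,193.9),(356.8,217.1),(348.4,243.9),(266.8,219.6)]
for a,b in zip(S,T): print(tri([(s,*a),(t,*b)]).round(),plane(s,*a,44).round(),plane(t,*b,44).round())
P=np.array([(plane(s,*a,44)+plane(t,*b,44))/2 for a,b in zip(S,T)]);print("c",P.mean(0),"long",P[1]-P[0],P[2]-P[3],"short",P[0]-P[3])
print("cap",tri([(s,259.3,161.6),(t,242.6,181.8)]))
o=lambda x,y,top:(230+x/2.72,145+(y-(299 if top else 0))/2.72)
for n,a,b in [("cupcap",(125,27),(24,331)),("pear",(208,72),(115,346)),("petri",(40,60),None),("green",(0,150),(15,540))]:
    print(n, plane(s,*o(*a,0),35).round(), plane(t,*o(*b,1),35).round() if b else "")
for x,y in [(190,312),(300,345),(285,388),(187,368)]: print("rack",plane(t,*o(x,y,1),100 if y<350 else 0).round())
E
```

```text
[556. 263.  38.] [554. 255.  44.] [550. 262.  44.]
[570. -44.  52.] [574. -36.  44.] [576. -44.  44.]
[463. -56.  49.] [465. -50.  44.] [467. -55.  44.]
[446. 248.  37.] [441. 238.  44.] [442. 246.  44.]
c [508.79518863 101.86982272  44.        ] long [  22.99980148 -298.67783149    0.        ] [  24.33677886 -294.40698516    0.        ] short [110.6140501   16.71156308   0.        ]
cap [516.82496877 373.01129584 104.80844952]
cupcap [658. 504.  35.] [649. 468.  35.]
pear [673. 329.  35.] [676. 339.  35.]
petri [518. 490.  35.] 
green [370. 319.  35.] [353. 325.  35.]
rack [728. 245. 100.]
rack [737.  86. 100.]
rack [725. 101.   0.]
rack [702. 242.   0.]
```

Cover centre is at about (509,102), with triangulated z of 37–52 around the given 44, and the sides come out near 297 x 112 with yaw of about 0.09 rad. The red cap is at (517,373) with visible centroid z of about 105, which fits. I'm setting out to the cover's +y end, shutting the fingers and aligning the yaw on the way.

Emit:
play_rows(plan=[[29,-25.5,0,0,0,0.11,-1],[29,-25.5,0,0,0,0.11,-1],[29,-25.5,0,0,0,0.11,-1],[29,-25.5,0,0,0,0.11,-1],[29,-25.5,0,0,0,0,-1]], grip_force=60)

```text
time_s: 0.52
eef_pos: [320.1, 367.5, 189.4]
ee_rot: [-0.002, -0.049, 0.999, -0.001]
force: [-0.3, 0.7, -0.0]
grip_width: 0.302
```

Emit:
play_rows(plan=[[29,-25.5,0,0,0,0,-1],[29,-25.5,0,0,0,0,-1],[29,-25.5,0,0,0,0,-1],[29,-25.5,0,0,0,0,-1],[29,-25.5,0,0,0,0,-1]])

```text
time_s: 0.93
eef_pos: [469.9, 231.9, 188.5]
ee_rot: [-0.003, -0.049, 0.999, -0.001]
force: [1.1, 1.3, 1.0]
grip_width: -0.002
```

Emit:
play_rows(plan=[[29,-21,0,0,0,0,-1],[0,0,-32,0,0,0,-1],[0,0,-32,0,0,0,-1],[0,0,-32,0,0,0,-1],[0,0,-28,0,0,0,-1]])

```text
time_s: 1.35
eef_pos: [508.8, 202.6, 64.3]
ee_rot: [0.003, -0.044, 0.999, -0.001]
force: [-0.1, 0.5, -0.4]
grip_width: -0.002
```

Emit:
play_rows(plan=[[0,0,0,0,0,0,-1],[0,0,0,0,0,0,-1]])

```text
time_s: 1.52
eef_pos: [505.5, 201.6, 59.1]
ee_rot: [-0.002, -0.044, 0.999, -0.002]
force: [0.6, 0.0, 1.4]
grip_width: -0.002
```

Run:
```python
from rig import sense, optics
import cv2,pickle
d=optics.capture("wrist"); cv2.imwrite("pics/w1.png",d["img"]); pickle.dump(d,open("w1.pkl","wb"))
s=sense();print(s["eef_pos"],s["force"])
```

```text
[505.343447   201.66263319  59.14767009] [-0.59781079  0.15759917 -1.31866212]
```

View pics/w1.png

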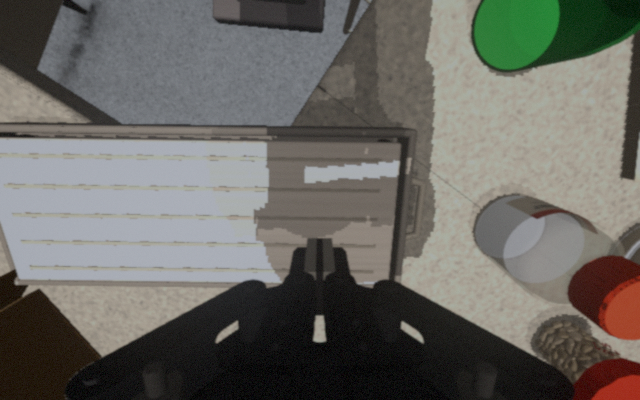

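The wrist view shows the fingertips over the +y end of the cover, whose end edge is near column 400 and long sides near rows 138 and 280. The red bottle is lower right, clear of the gripper. Pressing here.

Emit:
play_rows(plan=[[0,0,-8,0,0,0,-1],[0,0,-4,0,0,0,-1],[0,0,-3,0,0,0,-1],[0,0,-2,0,0,0,-1]])

```text
time_s: 1.9
eef_pos: [508.2, 202.6, 46.2]
ee_rot: [0.002, -0.044, 0.999, -0.001]
force: [0.7, -0.2, -0.6]
grip_width: 0.0
```

Run:
```python
from h import *
d=pickle.load(open("w1.pkl","rb"))
for p in [(404,138),(396,280),(10,137),(20,282)]: print(plane(d,*p,44).round(1))
```

```text
[444. 254.  44.]
[553.9 266.9  44. ]
[467.1 -14.6  44. ]
[583.  -32.4  44. ]
```

Emit:
play_rows(plan=[[0,0,-2,0,0,0,-1],[0,0,-2,0,0,0,-1],[0,0,0,0,0,0,-1]])

```text
time_s: 2.15
eef_pos: [508.6, 202.9, 42.6]
ee_rot: [0.003, -0.044, 0.999, -0.001]
force: [-1.6, 0.3, -0.1]
grip_width: -0.001
```

Emit:
play_rows(plan=[[0,0,-3,0,0,0,-1],[0,0,-2,0,0,0,-1],[0,0,0,0,0,0,-1]])

```text
time_s: 2.4
eef_pos: [508.9, 203.0, 37.4]
ee_rot: [0.003, -0.044, 0.999, -0.001]
force: [-0.0, -0.4, -0.5]
grip_width: 0.0
```

Emit:
play_rows(plan=[[0,0,-3,0,0,0,-1],[0,0,-2,0,0,0,-1],[0,0,0,0,0,0,-1]])

```text
time_s: 2.65
eef_pos: [508.8, 202.9, 31.8]
ee_rot: [0.003, -0.044, 0.999, -0.001]
force: [-0.6, -0.2, -0.4]
grip_width: 0.002
```

Emit:
play_rows(plan=[[0,0,-2,0,0,0,-1],[0,0,-1,0,0,0,-1],[0,0,0,0,0,0,-1]])

```text
time_s: 2.9
eef_pos: [508.8, 202.9, 28.4]
ee_rot: [0.003, -0.044, 0.999, -0.001]
force: [0.3, 0.1, -1.2]
grip_width: -0.0
```

Run:
```python
from rig import sense, optics
import cv2,pickle
d=optics.capture("wrist"); cv2.imwrite("pics/w2.png",d["img"]); pickle.dump(d,open("w2.pkl","wb"))
for i in range(3):
  s=sense();print(s["time_s"],s["eef_pos"],s["force"],s["wrist_torque"],s["tau"]);optics.capture("wrist")
```

```text
2.95 [508.78933462 202.93422366  28.4580224 ] [ 0.57063766  0.06265135 -0.29451333] [ 0.00071198  0.02238307 -0.02678469] [ 3.79604389e-03 -4.67330897e+01 -2.13209260e+01 -7.92733335e-03
 -3.75616481e-02  7.65513869e-05]
3.0 [508.85072989 202.91908516  28.57826247] [-0.24627842  0.08014663  0.95198604] [ 0.04412273 -0.0146978   0.00477031] [-8.53572070e-03 -4.65472519e+01 -2.12005770e+01 -8.64330766e-03
 -2.71268963e-02  2.30865908e-05]
3.05 [508.89629474 202.94954254  28.64685611] [-0.35706744 -0.10348135  0.10234548] [-0.02469879  0.05536571  0.02529215] [-4.76310597e-03 -4.65572834e+01 -2.12057072e+01 -8.52447585e-03
 -1.97377999e-02  2.63062071e-05]
```

View pics/w2.png

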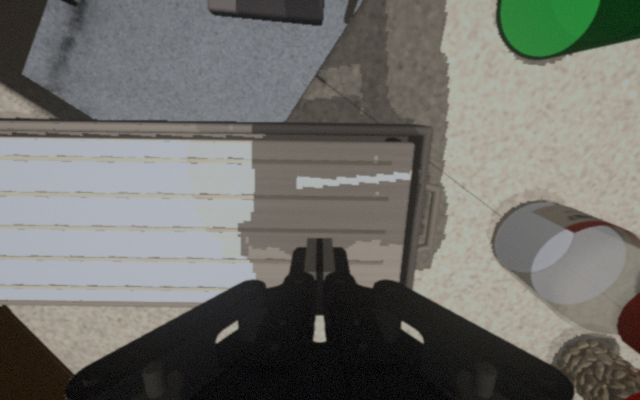

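Run:
```python
from rig import optics
import cv2,numpy as np
from h import *
o=[]
for n in("scene","top"):
    d=optics.capture(n);u=proj(d,(508.9,202.9,28.6));print(n,u,proj(d,(508.9,202.9,44)))
    x,y=int(u[0]),int(u[1]);i=d["img"][y-35:y+35,x-40:x+80].copy()
    o.append(cv2.resize(i,None,fx=4,fy=4,interpolation=cv2.INTER_CUBIC))
d=optics.capture("wrist");print("wrist",proj(d,(508.9,202.9,28.6)))
cv2.imwrite("pics/c2.png",np.vstack(o))
```

```text
scene (np.float64(286.969206809929), np.float64(203.12139844971833)) (np.float64(286.747816762251), np.float64(198.94076726296598))
top (np.float64(286.0931828547866), np.float64(210.67174824798406)) (np.float64(285.80884845622273), np.float64(208.60382360743725))
wrist (np.float64(319.3406270557571), np.float64(223.47940952846676))
```

View pics/c2.png

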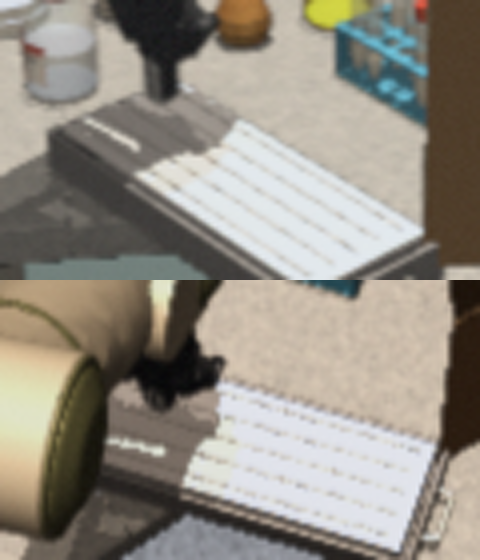

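Scene and top views both show the fingertips still above the cover: scene tip is at about (287,193) where the reported TCP should be at (287,203), and top tip is at (286,207). So the real tip is higher than reported, or this end is sinking a long way. I'll keep going down in small steps, watching the force.

Emit:
play_rows(plan=[[0,0,-2.5,0,0,0,-1],[0,0,-2,0,0,0,-1],[0,0,0,0,0,0,-1]])

```text
time_s: 3.5
eef_pos: [509.0, 203.0, 23.9]
ee_rot: [0.004, -0.044, 0.999, -0.001]
force: [-0.2, -0.1, -0.9]
grip_width: 0.002
```

Run:
```python
from rig import sense, optics
from h import *
import cv2
f=[];
for i in range(6):
  d=optics.capture("wrist");s=sense();f.append(s["force"])
print(s["eef_pos"],np.mean(f,0),s["ee_rot"])
T=np.array(d["world_to_cam"]);print("cam",-T[:3,:3].T@T[:3,3],"look",-T[2,:3],d["fx"])
for n in("scene","top"):
  T=pickle.load(open(n+"0.pkl","rb"))["world_to_cam"];print(n,-T[:3,:3].T@T[:3,3])
e=s["eef_pos"]
for dz in(0,10,20,30):print(dz,np.round(proj(d,e+[0,0,dz])),np.round(proj(d,e+[-11,0,dz])))
```

```text
[509.24697287 203.0177471   24.40732092] [-0.06779643 -0.10335664 -0.11479583] [ 0.00403752 -0.04444827  0.99900274 -0.0012587 ]
cam [434.62047738 196.76488826 206.28726817] look [ 0.30011382  0.02368213 -0.95360938] 284.3078156441253
scene [-207.00122513 -958.70316261  864.33558894]
top [-245.50413177 -268.88889166 1626.12990811]
0 [319. 224.] [321. 209.]
10 [319. 229.] [321. 214.]
20 [319. 236.] [321. 219.]
30 [319. 243.] [321. 226.]
```

Emit:
play_rows(plan=[[0,0,-2.5,0,0,0,-1],[0,0,-2,0,0,0,-1],[0,0,0,0,0,0,-1]])

```text
time_s: 4.05
eef_pos: [509.3, 203.0, 19.6]
ee_rot: [0.004, -0.044, 0.999, -0.001]
force: [0.2, 1.1, 0.1]
grip_width: -0.003
```

Emit:
play_rows(plan=[[0,0,-2.5,0,0,0,-1],[0,0,-2,0,0,0,-1],[0,0,0,0,0,0,-1]])

```text
time_s: 4.3
eef_pos: [509.2, 203.0, 14.5]
ee_rot: [0.004, -0.044, 0.999, -0.001]
force: [-0.3, 0.1, 0.3]
grip_width: 0.001
```

```bash
cat > f.py <<'E'
from rig import sense, optics
import numpy as np
f=[];p=[];w=[]
for i in range(6):
  optics.capture("wrist");s=sense();f.append(s["force"]);p.append(s["eef_pos"]);w.append(s["wrist_torque"])
print(s["time_s"],"pos",np.mean(p,0).round(2),"F",np.mean(f,0).round(2),"M",np.mean(w,0).round(3))
E
python3 f.py
```

```text
4.6 pos [509.45 203.05  14.9 ] F [ 0.13 -0.15 -0.  ] M [-0.002  0.002 -0.005]
```

Emit:
play_rows(plan=[[0,0,-2.5,0,0,0,-1],[0,0,0,0,0,0,-1],[0,0,0,0,0,0,-1]])

```text
time_s: 4.85
eef_pos: [509.6, 203.1, 12.5]
ee_rot: [0.005, -0.044, 0.999, -0.001]
force: [0.1, -0.3, 0.3]
grip_width: 0.002
```

```bash
python3 f.py
python3 - <<'E'
from rig import sense,optics
from h import *
import cv2
e=sense()["eef_pos"];o=[]
for n in("scene","wrist"):
    d=optics.capture(n);u=proj(d,e);print(n,u,proj(d,e+[0,0,30]))
    x,y=int(u[0]),int(u[1]);i=d["img"][y-50:y+20,x-40:x+80].copy() if n=="scene" else d["img"][180:320,220:460]
    o.append(cv2.resize(i,(600,350) if n=="scene" else (400,233),interpolation=cv2.INTER_CUBIC))
o[1]=cv2.copyMakeBorder(o[1],0,0,0,200,0)
cv2.imwrite("pics/c3.png",np.vstack(o))
E
```

```text
5.15 pos [509.62 203.09  12.5 ] F [ 0.19 -0.01 -0.24] M [-0.016  0.004 -0.02 ]
scene (np.float64(287.3595939411008), np.float64(207.33254927966996)) (np.float64(286.93250650734365), np.float64(199.23651360074567))
wrist (np.float64(319.4279765178201), np.float64(223.57265302925495)) (np.float64(319.31121773035784), np.float64(243.10390038450367))
```

View pics/c3.png

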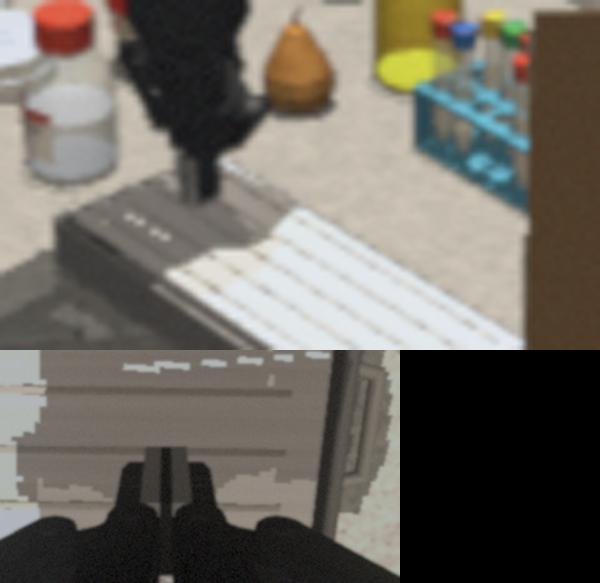

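Scene shows the tip at about (287,198), which puts it around 46 mm, just above the cover. The reported TCP therefore lies roughly 30 mm below the visible tips. I'll calibrate by touch.

Emit:
play_rows(plan=[[0,0,-2.5,0,0,0,-1],[0,0,0,0,0,0,-1],[0,0,0,0,0,0,-1]])

```text
time_s: 5.5
eef_pos: [509.7, 203.1, 9.8]
ee_rot: [0.005, -0.044, 0.999, -0.001]
force: [0.2, -0.2, 0.0]
grip_width: 0.0
```

```bash
python3 f.py
```

```text
5.8 pos [509.65 203.09   9.85] F [ 0.3  -0.04  0.02] M [ 0.001  0.019 -0.025]
```

Emit:
play_rows(plan=[[0,0,-2.5,0,0,0,-1],[0,0,0,0,0,0,-1],[0,0,0,0,0,0,-1]])

```text
time_s: 6.05
eef_pos: [509.8, 203.1, 7.2]
ee_rot: [0.005, -0.044, 0.999, -0.001]
force: [-0.1, -0.3, -0.7]
grip_width: 0.003
```

```bash
python3 f.py
```

```text
6.35 pos [509.74 203.1    7.28] F [-0.07 -0.17  0.  ] M [-0.008 -0.002  0.021]
```

Emit:
play_rows(plan=[[0,0,-2.5,0,0,0,-1],[0,0,0,0,0,0,-1],[0,0,0,0,0,0,-1]])

```text
time_s: 6.6
eef_pos: [509.8, 203.1, 4.6]
ee_rot: [0.005, -0.044, 0.999, -0.001]
force: [-0.7, 0.3, -0.6]
grip_width: -0.001
```

```bash
python3 f.py
```

```text
6.9 pos [509.81 203.13   4.69] F [0.02 0.03 0.43] M [-0.028 -0.007  0.01 ]
```

Emit:
play_rows(plan=[[0,0,-3,0,0,0,-1],[0,0,0,0,0,0,-1],[0,0,0,0,0,0,-1]])

```text
time_s: 7.15
eef_pos: [510.1, 203.2, 1.7]
ee_rot: [0.005, -0.044, 0.999, -0.001]
force: [-0.0, 1.3, 0.7]
grip_width: 0.001
```

```bash
python3 f.py
```

```text
7.45 pos [510.01 203.19   1.69] F [0.39 0.01 0.17] M [-0.021  0.01  -0.021]
```

Emit:
play_rows(plan=[[0,0,-3,0,0,0,-1],[0,0,0,0,0,0,-1],[0,0,0,0,0,0,-1]])

```text
time_s: 7.7
eef_pos: [510.0, 203.3, -1.4]
ee_rot: [0.006, -0.044, 0.999, -0.001]
force: [-0.8, 0.8, 1.1]
grip_width: 0.0
```

```bash
python3 f.py
```

```text
8.0 pos [510.07 203.28  -1.34] F [-0.13  0.03  1.1 ] M [ 0.001  0.012 -0.005]
```

Emit:
play_rows(plan=[[0,0,-3,0,0,0,-1],[0,0,0,0,0,0,-1],[0,0,0,0,0,0,-1]])

```text
time_s: 8.25
eef_pos: [510.4, 203.3, -4.0]
ee_rot: [0.006, -0.044, 0.999, -0.001]
force: [-1.8, -0.9, 3.6]
grip_width: -0.001
```

```bash
python3 f.py
```

```text
8.55 pos [510.35 203.34  -4.05] F [-0.77 -0.32  3.95] M [-0.051  0.144  0.013]
```

Emit:
play_rows(plan=[[0,0,-2,0,0,0,-1],[0,0,0,0,0,0,-1],[0,0,0,0,0,0,-1]])

```text
time_s: 8.8
eef_pos: [510.7, 203.4, -5.4]
ee_rot: [0.006, -0.045, 0.999, -0.001]
force: [-2.1, -0.4, 7.1]
grip_width: 0.0
```

```bash
python3 f.py
```

```text
9.1 pos [510.63 203.36  -5.37] F [-2.15 -0.36  7.1 ] M [-0.105  0.37  -0.032]
```

Emit:
play_rows(plan=[[0,0,30,0,0,0,-1],[2,-38,0,0,0,0,-1],[2,-38,0,0,0,0,-1],[2,-38,0,0,0,0,-1],[2,-38,0,0,0,0,-1]])

```text
time_s: 9.52
eef_pos: [516.9, 52.4, 24.2]
ee_rot: [0.006, -0.05, 0.999, -0.001]
force: [0.9, -0.0, -0.3]
grip_width: -0.0
```

Emit:
play_rows(plan=[[2,-38,0,0,0,0,-1],[0,0,0,0,0,0,-1],[0,0,0,0,0,0,-1]])

```text
time_s: 9.77
eef_pos: [518.8, 6.0, 23.4]
ee_rot: [0.006, -0.046, 0.999, -0.001]
force: [-1.0, -0.1, -0.2]
grip_width: -0.002
```

```bash
python3 f.py
```

```text
10.0667 pos [518.86   7.83  23.55] F [ 0.01 -0.09 -0.12] M [-0.01   0.007 -0.001]
```

Emit:
play_rows(plan=[[0,0,-8,0,0,0,-1],[0,0,-6,0,0,0,-1],[0,0,0,0,0,0,-1]])

```text
time_s: 10.32
eef_pos: [518.9, 10.5, 8.4]
ee_rot: [0.006, -0.05, 0.999, -0.001]
force: [-0.5, -0.8, 0.4]
grip_width: 0.002
```

```bash
python3 f.py
```

```text
10.6167 pos [519.44  10.07   9.49] F [0.28 0.07 0.32] M [-0.005  0.013  0.01 ]
```

Emit:
play_rows(plan=[[0,0,-3,0,0,0,-1],[0,0,0,0,0,0,-1],[0,0,0,0,0,0,-1]])

```text
time_s: 10.87
eef_pos: [520.0, 9.7, 7.0]
ee_rot: [0.008, -0.05, 0.999, -0.002]
force: [-0.4, 0.1, 0.1]
grip_width: 0.003
```

```bash
python3 f.py
```

```text
11.1667 pos [519.96   9.68   7.04] F [-0.27 -0.16  0.54] M [ 0.019  0.02  -0.006]
```

Emit:
play_rows(plan=[[0,0,-3,0,0,0,-1],[0,0,0,0,0,0,-1],[0,0,0,0,0,0,-1]])

```text
time_s: 11.42
eef_pos: [520.1, 9.7, 3.8]
ee_rot: [0.008, -0.05, 0.999, -0.002]
force: [0.1, -0.5, 0.1]
grip_width: 0.001
```

```bash
python3 f.py
```

```text
11.7167 pos [520.03   9.67   3.89] F [ 0.42 -0.16  0.12] M [0.025 0.038 0.011]
```

Emit:
play_rows(plan=[[0,0,-3,0,0,0,-1],[0,0,0,0,0,0,-1],[0,0,0,0,0,0,-1]])

```text
time_s: 11.97
eef_pos: [520.3, 9.6, 0.9]
ee_rot: [0.008, -0.05, 0.999, -0.002]
force: [0.5, -0.0, 0.4]
grip_width: -0.002
```

```bash
python3 f.py
```

```text
12.2667 pos [520.25   9.58   0.93] F [ 0.23 -0.17  0.56] M [ 0.007  0.026 -0.01 ]
```

Emit:
play_rows(plan=[[0,0,-2,0,0,0,-1],[0,0,0,0,0,0,-1],[0,0,0,0,0,0,-1]])

```text
time_s: 12.52
eef_pos: [520.3, 9.5, -1.1]
ee_rot: [0.008, -0.05, 0.999, -0.002]
force: [-0.5, -0.1, 1.9]
grip_width: 0.002
```

```bash
python3 f.py
```

```text
12.8167 pos [520.33   9.52  -1.04] F [-0.45 -0.2   1.42] M [-0.009  0.035 -0.013]
```

Emit:
play_rows(plan=[[0,0,-2,0,0,0,-1],[0,0,0,0,0,0,-1],[0,0,0,0,0,0,-1]])

```text
time_s: 13.07
eef_pos: [520.6, 9.5, -2.6]
ee_rot: [0.009, -0.05, 0.999, -0.002]
force: [-1.0, -0.0, 5.0]
grip_width: -0.001
```

```bash
python3 f.py
```

```text
13.3667 pos [520.59   9.49  -2.68] F [-1.22 -0.2   4.8 ] M [0.028 0.234 0.01 ]
```

Emit:
play_rows(plan=[[0,0,14,0,0,0,-1],[-3,38,0,0,0,0,-1],[0,0,-4,0,0,0,-1],[0,0,0,0,0,0,-1]])

```text
time_s: 13.7
eef_pos: [517.3, 48.5, 6.5]
ee_rot: [0.008, -0.049, 0.999, -0.002]
force: [-0.0, -0.4, -0.2]
grip_width: -0.003
```

Emit:
play_rows(plan=[[0,0,-3,0,0,0,-1],[0,0,-2,0,0,0,-1],[0,0,0,0,0,0,-1],[0,0,0,0,0,0,-1]])

```text
time_s: 14.03
eef_pos: [517.4, 48.2, 0.8]
ee_rot: [0.008, -0.049, 0.999, -0.001]
force: [-1.1, 2.3, 4.5]
grip_width: 0.0
```

```bash
python3 f.py
```

```text
14.3333 pos [517.44  48.17   0.91] F [-0.62  1.41  3.64] M [ 0.249  0.124 -0.004]
```

Emit:
play_rows(plan=[[0,0,-1.5,0,0,0,-1],[0,0,0,0,0,0,-1],[0,0,0,0,0,0,-1]])

```text
time_s: 14.58
eef_pos: [517.6, 48.2, 0.6]
ee_rot: [0.009, -0.049, 0.999, -0.002]
force: [-2.2, 2.0, 6.5]
grip_width: -0.002
```

```bash
python3 f.py
```

```text
14.8833 pos [517.62  48.14   0.56] F [-2.18  1.15  6.92] M [0.3   0.364 0.013]
```

Emit:
play_rows(plan=[[0,0,8,0,0,0,-1],[0,0,6,0,0,0,-1],[-4,38,0,0,0,0,-1],[0,0,0,0,0,0,-1]])

```text
time_s: 15.22
eef_pos: [513.5, 85.9, 15.7]
ee_rot: [0.008, -0.048, 0.999, -0.002]
force: [0.6, 0.1, -0.7]
grip_width: 0.001
```

Emit:
play_rows(plan=[[0,8,-3,0,0,0,-1],[0,0,-3,0,0,0,-1],[0,0,0,0,0,0,-1]])

```text
time_s: 15.47
eef_pos: [513.6, 95.2, 9.8]
ee_rot: [0.009, -0.049, 0.999, -0.002]
force: [0.3, -0.6, -0.2]
grip_width: 0.001
```

```bash
python3 f.py
```

```text
15.7667 pos [513.87  94.79  10.26] F [ 0.12  0.17 -0.07] M [0.004 0.02  0.008]
```

Emit:
play_rows(plan=[[0,0,-3,0,0,0,-1],[0,0,-2,0,0,0,-1],[0,0,-2,0,0,0,-1],[0,0,0,0,0,0,-1],[0,0,0,0,0,0,-1]])

```text
time_s: 16.18
eef_pos: [514.5, 94.1, 4.4]
ee_rot: [0.01, -0.048, 0.999, -0.002]
force: [-0.1, 0.1, 0.6]
grip_width: 0.001
```

```bash
python3 f.py
```

```text
16.4833 pos [514.54  94.06   4.28] F [-1.16  0.72  3.48] M [ 0.094  0.244 -0.014]
```

Emit:
play_rows(plan=[[0,0,-1.5,0,0,0,-1],[0,0,0,0,0,0,-1],[0,0,0,0,0,0,-1]])

```text
time_s: 16.73
eef_pos: [514.7, 93.9, 4.5]
ee_rot: [0.01, -0.048, 0.999, -0.003]
force: [0.4, -0.3, 0.8]
grip_width: -0.004
```

```bash
python3 f.py
```

```text
17.0333 pos [514.73  93.9    4.32] F [-0.2  -0.24  2.67] M [0.009 0.072 0.015]
```

Emit:
play_rows(plan=[[0,0,-3,0,0,0,-1]])

```text
time_s: 17.12
eef_pos: [515.0, 93.7, 3.4]
ee_rot: [0.01, -0.048, 0.999, -0.003]
force: [-22.4, -4.1, 61.9]
grip_width: 0.003
```

```bash
cat > g.py <<'E'
from rig import sense, optics
import numpy as np
for i in range(6):
  s=sense();print(s["time_s"],s["eef_pos"].round(2),s["force"].round(1));optics.capture("wrist")
E
python3 g.py
```

```text
17.1167 [515.01  93.72   3.4 ] [-22.4  -4.1  61.9]
17.1667 [515.    93.68   3.72] [-13.4  -1.2  32.2]
17.2167 [514.98  93.77   3.74] [-12.2  -1.8  32.5]
17.2667 [514.99  93.78   3.75] [-12.2  -2.2  32.7]
17.3167 [514.98  93.78   3.76] [-11.9  -1.2  32.1]
17.3667 [514.99  93.77   3.76] [-11.9  -1.7  31.8]
```

Emit:
play_rows(plan=[[0,0,6,0,0,0,-1],[0,0,6,0,0,0,-1],[-5,38,0,0,0,0,-1],[0,5,-3,0,0,0,-1],[0,0,0,0,0,0,-1]])

```text
time_s: 17.83
eef_pos: [510.5, 137.3, 14.0]
ee_rot: [0.011, -0.047, 0.999, -0.003]
force: [0.3, -0.8, -0.3]
grip_width: 0.005
```

Emit:
play_rows(plan=[[0,0,-4,0,0,0,-1],[0,0,-4,0,0,0,-1],[0,0,-2,0,0,0,-1],[0,0,-1.5,0,0,0,-1],[0,0,0,0,0,0,-1]])

```text
time_s: 18.25
eef_pos: [510.6, 136.9, 1.4]
ee_rot: [0.011, -0.047, 0.999, -0.002]
force: [-3.2, 4.8, 8.5]
grip_width: -0.002
```

```bash
python3 f.py
```

```text
18.55 pos [510.57 136.88   1.55] F [-2.15  3.68  6.46] M [ 0.647  0.406 -0.008]
```

Emit:
play_rows(plan=[[0,0,-1.5,0,0,0,-1],[0,0,0,0,0,0,-1],[0,0,0,0,0,0,-1]])

```text
time_s: 18.8
eef_pos: [510.6, 136.9, 1.8]
ee_rot: [0.011, -0.046, 0.999, -0.001]
force: [-0.7, 2.7, 2.4]
grip_width: 0.001
```

```bash
python3 f.py
```

```text
19.1 pos [510.66 136.91   1.65] F [-2.3   3.12  5.59] M [ 0.438  0.387 -0.012]
```

Run:
```python
import numpy as np
from scipy.optimize import least_squares
D=np.array([(203.36,-4.05,3.95),(203.36,-5.37,7.1),(203.3,-1.34,1.1),(9.5,-1.04,1.42),(9.5,-2.68,4.8),(48.2,.91,3.64),(48.1,.56,6.92),(93.8,3.76,32),(93.9,4.3,3),(136.9,1.55,6.46),(136.9,1.65,5.6)])
y,z,F=D.T
def m(p,w):
    r,h,a,kr,kc=p; d=np.maximum(np.abs(y-r)-w,0.01); t=F*d/1000
    th=np.where(t<.14,t/2,.07+(t-.14)/kr)
    return h+a*(y-100)-d*th-F/kc
for w in(0,5,8,11):
  for r0 in(80,110):
    s=least_squares(lambda p:m(p,w)-z,[r0,4.5,0,26,50],loss="soft_l1",f_scale=.2);print(w,s.x.round(3),s.cost.round(3),s.fun.round(2))
```

```text
0 [9.7901e+01 4.5650e+00 1.0000e-03 2.5660e+01 5.9447e+01] 0.033 [ 0.08 -0.01 -0.17 -0.02 -0.05  0.01 -0.02 -0.01  0.19  0.03 -0.01]
0 [9.7901e+01 4.5650e+00 1.0000e-03 2.5660e+01 5.9447e+01] 0.033 [ 0.08 -0.01 -0.17 -0.02 -0.05  0.01 -0.02 -0.01  0.19  0.03 -0.01]
5 [98.602  4.14  -0.    23.429 83.909] 0.033 [ 0.05 -0.01 -0.03  0.17 -0.05 -0.03 -0.01  0.   -0.19  0.07  0.02]
5 [98.602  4.14  -0.    23.429 83.909] 0.033 [ 0.05 -0.01 -0.03  0.17 -0.05 -0.03 -0.01  0.   -0.19  0.07  0.02]
8 [ 98.694   3.847  -0.     22.165 358.975] 0.088 [ 0.02  0.    0.01  0.24 -0.05 -0.05  0.01  0.   -0.46  0.07  0.01]
8 [ 98.694   3.847  -0.     22.165 358.975] 0.088 [ 0.02  0.    0.01  0.24 -0.05 -0.05  0.01  0.   -0.46  0.07  0.01]
11 [ 9.91800000e+01  3.60500000e+00 -1.00000000e-03  2.08220000e+01
  5.16905193e+08] 0.163 [-0.    0.    0.06  0.35 -0.02 -0.06  0.03 -0.15 -0.69  0.1   0.03]
11 [ 9.91800000e+01  3.60500000e+00 -1.00000000e-03  2.08220000e+01
  6.34307914e+08] 0.163 [-0.    0.    0.06  0.35 -0.02 -0.06  0.03 -0.15 -0.69  0.1   0.03]
```

The fit is tight (residuals mostly below 0.1 mm) and puts the rib at y of about 98 (x about 513). I'll press firmly right on it to confirm.

Emit:
play_rows(plan=[[0,0,6,0,0,0,-1],[0,0,5,0,0,0,-1],[3,-38,0,0,0,0,-1],[0,0,0,0,0,0,-1]])

```text
time_s: 19.43
eef_pos: [514.0, 96.9, 13.6]
ee_rot: [0.011, -0.046, 0.999, -0.002]
force: [-0.5, 0.1, 1.0]
grip_width: 0.003
```

Emit:
play_rows(plan=[[0,0,-4,0,0,0,-1],[0,0,-3,0,0,0,-1],[0,0,-2,0,0,0,-1],[0,0,-2.5,0,0,0,-1]])

```text
time_s: 19.77
eef_pos: [514.8, 95.6, 3.6]
ee_rot: [0.012, -0.045, 0.999, -0.002]
force: [-17.9, -6.0, 50.6]
grip_width: 0.002
```

```bash
python3 f.py
```

```text
20.0667 pos [514.75  95.56   3.97] F [-8.48 -4.41 22.8 ] M [-0.732  1.523 -0.021]
```

Firm again (23 N at z=3.97 with no sinking). Now the rib is found and pressed, I lift, open and go toward the bottle.

Emit:
play_rows(plan=[[0,0,36,0,0.012,0,-1],[0,0,36,0,0.012,0,-1],[0,0,36,0,0,0,1],[0,20,30,0,0,0,1],[0,38,0,0,0,0,1]])

```text
time_s: 20.48
eef_pos: [512.0, 153.2, 146.5]
ee_rot: [-0.004, -0.044, 0.999, -0.002]
force: [1.2, -0.1, 0.3]
grip_width: 0.417
```

Emit:
play_rows(plan=[[0,38,0,0,0,0,1],[0,38,0,0,0,0,1],[0,38,0,0,0,0,1],[0,0,0,0,0,0,1],[0,0,0,0,0,0,1]])

```text
time_s: 20.9
eef_pos: [509.8, 280.4, 148.0]
ee_rot: [-0.001, -0.048, 0.999, -0.001]
force: [0.2, -1.0, -0.7]
grip_width: 1.001
```

```bash
cat > cap.py <<'E'
from rig import sense, optics
from h import *
import cv2,sys
d=optics.capture("wrist");pickle.dump(d,open(sys.argv[1]+".pkl","wb"));cv2.imwrite("pics/"+sys.argv[1]+".png",d["img"])
h=cv2.cvtColor(d["img"],cv2.COLOR_BGR2HSV)
r=(((h[...,0]<10)|(h[...,0]>172))&(h[...,1]>130)&(h[...,2]>60)).astype(np.uint8)
c,l,st,ce=cv2.connectedComponentsWithStats(r)
for i in range(1,c):
    if st[i,4]>100: print(st[i],ce[i].round(1),"on z=97:",plane(d,*ce[i],97).round(1),"z=116:",plane(d,*ce[i],116).round(1))
s=sense();print(s["time_s"],s["eef_pos"],s["ee_rot"],s["joints"].round(2))
print("axis cap proj", proj(d,(517,373,116)),proj(d,(517,373,77)))
E
python3 cap.py w3
```

```text
[ 405  197   50   51 1864] [429.5 223. ] on z=97: [520.2 378.7  97. ] z=116: [513.4 370.2 116. ]
[458 285  42  26 427] [480.8 296.4] on z=97: [589.5 443.2  97. ] z=116: [577.1 429.4 116. ]
20.95 [509.68616314 280.2849036  147.88772321] [-1.66999053e-03 -4.74642371e-02  9.98871138e-01 -8.98388740e-04] [ 0.3   0.47  1.38 -0.    1.29 -1.36]
axis cap proj (np.float64(432.0238640497298), np.float64(227.36856572654975)) (np.float64(416.4309835166693), np.float64(211.4751932612761))
```

View pics/w3.png

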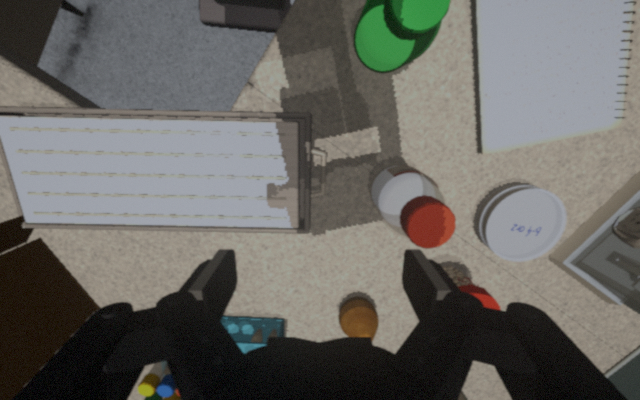

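Wrist view: the red cap's top disc is centred at about (430,221), the bottle body lies to its upper left, and the open fingers are at (220,270) and (420,270). Cap axis comes out at (516,372), agreeing with scene and top (517,373). I'm moving over it and descending to a reported z of about 40, allowing for the touch-calibrated offset of 39 mm.

Emit:
play_rows(plan=[[2,38,0,0,0,0,1],[2,38,0,0,0,0,1],[2,15,0,0,0,0,1],[0,0,0,0,0,0,1],[0,0,0,0,0,0,1]])

```text
time_s: 21.37
eef_pos: [516.0, 370.1, 146.3]
ee_rot: [-0.003, -0.045, 0.999, -0.002]
force: [-0.3, -0.5, 0.3]
grip_width: 1.002
```

```bash
python3 cap.py w4
python3 - <<'E'
from h import *
d=pickle.load(open("w3.pkl","rb"))
for p in [(302,118),(303,230),(22,225),(0,116)]: print(plane(d,*p,44).round(1))
E
```

```text
[ 299  181   48   52 1971] [322.5 206.8] on z=97: [519.8 372.9  97. ] z=116: [513.6 372.2 116. ]
[ 364  273   54   57 2176] [388.6 302.7] on z=97: [610.  444.8  97. ] z=116: [596.4 438.2 116. ]
21.4167 [516.04171028 369.69294295 146.27547733] [-0.00330705 -0.04446853  0.99900303 -0.00213688] [ 0.44  0.6   1.19 -0.    1.36 -1.22]
axis cap proj (np.float64(323.1138137707852), np.float64(210.9412644149817)) (np.float64(322.7375146924499), np.float64(197.18514619574967))
[443.5 256.9  44. ]
[560.4 267.2  44. ]
[584.  -37.2  44. ]
[469.7 -34.9  44. ]
```

Emit:
play_rows(plan=[[0,2.5,-28,0,0,0,1],[0,0,-28,0,0,0,1],[0,0,-25,0,0,0,1],[0,0,-10,0,0,0,1],[0,0,0,0,0,0,1]])

```text
time_s: 21.83
eef_pos: [518.1, 364.9, 54.7]
ee_rot: [-0.001, -0.041, 0.999, -0.002]
force: [-0.2, -0.2, 0.7]
grip_width: 1.001
```

```bash
python3 f.py
python3 - <<'E'
from rig import sense,optics
from h import *
import cv2
o=[]
d=optics.capture("scene");o.append(cv2.resize(d["img"][120:200,210:330],(600,400),interpolation=cv2.INTER_CUBIC))
cv2.imwrite("pics/c4.png",o[0]);print(proj(d,(516,372,58)),proj(d,(516,372,116)))
E
```

```text
22.1333 pos [519.32 366.3   57.52] F [ 0.    0.29 -0.1 ] M [-0.003 -0.002  0.001]
(np.float64(260.7058543169382), np.float64(174.03459628610975)) (np.float64(259.43730571855326), np.float64(158.53429231095808))
```

View pics/c4.png

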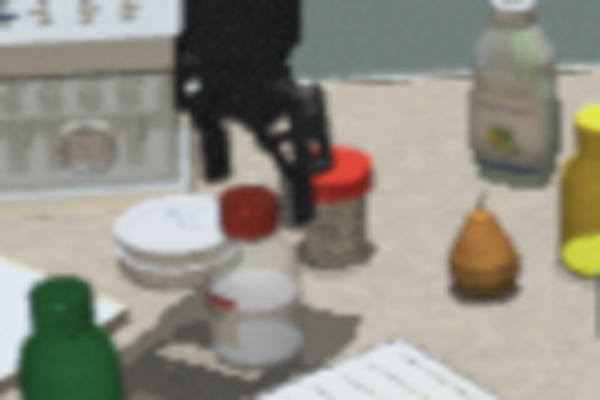

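Scene crop: the fingertips at (218,178) and (300,222) straddle the red cap at (250,210), and the gripper is slightly right of the cap. I correct by about (-4,+6) mm, go down and close.

Emit:
play_rows(plan=[[-4,6,0,0,0,0,1],[0,0,-10,0,0,0,1],[0,1,-9,0,0,0,1],[0,0,0,0,0,0,1],[0,0,0,0,0,0,1]])

```text
time_s: 22.6
eef_pos: [514.9, 375.5, 38.0]
ee_rot: [0.002, -0.042, 0.999, -0.0]
force: [-0.5, -0.1, -0.6]
grip_width: 0.998
```

```bash
python3 f.py
```

```text
22.9 pos [515.18 375.44  38.58] F [ 0.12 -0.17 -0.05] M [-0.006  0.011 -0.001]
```

Emit:
play_rows(plan=[[0,-2.5,-4,0,0,0,1],[0,0,0,0,0,0,-1],[0,0,0,0,0,0,-1],[0,0,0,0,0,0,-1],[0,0,0,0,0,0,-1]], grip_force=50)

```text
time_s: 23.32
eef_pos: [515.7, 372.5, 35.0]
ee_rot: [0.003, -0.042, 0.999, 0.0]
force: [1.0, -3.3, 5.1]
grip_width: 0.45
```

Emit:
play_rows(plan=[[0,0,0,0,0,0,-1],[0,0,0,0,0,0,-1],[0,0,0,0,0,0,-1]])

```text
time_s: 23.57
eef_pos: [516.0, 372.5, 35.3]
ee_rot: [0.003, -0.042, 0.999, 0.0]
force: [0.6, -0.4, 0.4]
grip_width: 0.433
```

```bash
python3 f.py
```

```text
23.8667 pos [515.98 372.53  35.27] F [ 0.38 -0.02  0.28] M [-0.02   0.002 -0.009]
```

Emit:
play_rows(plan=[[0,0,10,0,0,0,-1],[0,0,25,0,0,0,-1],[0,0,30,0,0,0,-1],[0,0,22,0,0,0,-1],[0,0,0,0,0,0,-1]])

```text
time_s: 24.28
eef_pos: [512.4, 371.0, 123.0]
ee_rot: [-0.002, -0.042, 0.999, -0.002]
force: [0.4, 0.8, -3.6]
grip_width: 0.438
```

```bash
python3 f.py; python3 -c "
from rig import sense;s=sense();print(s['ee_rot'],s['grip_width'])"
```

```text
24.5833 pos [510.49 370.   117.56] F [-0.02 -0.23 -4.42] M [-0.014 -0.008 -0.015]
[-0.00613567 -0.0416409   0.99910624 -0.00388801] 0.43272207095481663
```

Bottle is held (Fz about -4.4 N, which matches 0.42 kg). Carrying it over the rib.

Emit:
play_rows(plan=[[1,-38,0,0,0,0,-1],[1,-38,0,0,0,0,-1],[1,-38,0,0,0,0,-1],[0,-38,0,0,0,0,-1],[0,-38,0,0,0,0,-1]])

```text
time_s: 25.0
eef_pos: [508.6, 179.3, 110.0]
ee_rot: [-0.01, -0.047, 0.999, -0.004]
force: [1.3, 0.1, -5.3]
grip_width: 0.432
```

Emit:
play_rows(plan=[[0,-38,0,0,0,0,-1],[0,-30,0,0,0,0,-1],[0,0,0,0,0,0,-1],[0,0,0,0,0,0,-1]])

```text
time_s: 25.33
eef_pos: [506.3, 101.3, 106.7]
ee_rot: [-0.013, -0.043, 0.999, -0.004]
force: [0.3, 0.3, -5.7]
grip_width: 0.432
```

```bash
python3 f.py; python3 -c "
from rig import sense;s=sense();print(s['ee_rot'],s['grip_width'])"
```

```text
[-0.01255957 -0.04530994  0.99888446 -0.00437002] 0.43542219207743Traceback (most recent call last):
  File "f.py", line 5, in <module>
    optics.capture("wrist");s=sense();f.append(s["force"]);p.append(s["eef_pos"]);w.append(s["wrist_torque"])
    ~~~~~~~~~~~~~~^^^^^^^^^
ValueError: 200 camera calls are used up
```

Camera calls are used up (my averaging script consumed them), so the rest goes by the force and pose readings. Levelling the tool and lowering.

Emit:
play_rows(plan=[[7,-3,0,0.01,-0.031,0,-1],[0,0,0,0,0,0,-1],[0,0,-10,0,0,0,-1],[0,0,0,0,0,0,-1],[0,0,0,0,0,0,-1]])

```text
time_s: 26.0
eef_pos: [512.9, 104.1, 95.7]
ee_rot: [0.002, -0.048, 0.999, 0.0]
force: [0.8, 0.6, -4.3]
grip_width: 0.435
```

```bash
python3 -c "
from rig import sense;s=sense();print(s['eef_pos'],s['ee_rot'],s['force'])"
```

```text
[512.87608629 104.06856533  95.71271301] [ 2.39317184e-03 -4.81036795e-02  9.98839480e-01  4.96513966e-05] [ 0.77125541  0.63253442 -4.25365161]
```

Emit:
play_rows(plan=[[0.5,-6,0,0,0,0,-1],[0,0,-8,0,0,0,-1],[0,0,0,0,0,0,-1],[0,0,0,0,0,0,-1]])

```text
time_s: 26.33
eef_pos: [513.0, 97.9, 86.4]
ee_rot: [0.001, -0.048, 0.999, 0.0]
force: [0.5, -0.2, -4.9]
grip_width: 0.436
```

Emit:
play_rows(plan=[[0,0,-4,0,0,0,-1],[0,0,-2,0,0,0,-1],[0,0,0,0,0,0,-1],[0,0,0,0,0,0,-1]])

```text
time_s: 26.67
eef_pos: [512.9, 97.9, 79.6]
ee_rot: [0.001, -0.048, 0.999, 0.0]
force: [-0.1, 0.2, -4.0]
grip_width: 0.434
```

Emit:
play_rows(plan=[[0,0,-0.8,0,0,0,-1],[0,0,0,0,0,0,-1],[0,0,0,0,0,0,-1]])

```text
time_s: 26.92
eef_pos: [513.3, 97.9, 79.4]
ee_rot: [0.002, -0.048, 0.999, -0.0]
force: [-0.4, -0.8, -4.7]
grip_width: 0.438
```

Emit:
play_rows(plan=[[0,0,-0.8,0,0,0,-1],[0,0,0,0,0,0,-1],[0,0,0,0,0,0,-1]])

```text
time_s: 27.17
eef_pos: [513.7, 98.0, 79.3]
ee_rot: [0.003, -0.048, 0.999, -0.0]
force: [0.6, 0.4, -4.1]
grip_width: 0.435
```

Emit:
play_rows(plan=[[0,0,-0.8,0,0,0,-1],[0,0,0,0,0,0,-1],[0,0,0,0,0,0,-1]])

```text
time_s: 27.42
eef_pos: [514.1, 98.0, 79.2]
ee_rot: [0.003, -0.048, 0.999, -0.0]
force: [-0.4, -0.2, -2.6]
grip_width: 0.439
```

Emit:
play_rows(plan=[[-1,0,-1,0,0,0,-1],[0,0,0,0,0,0,-1],[0,0,0,0,0,0,-1]])

```text
time_s: 27.67
eef_pos: [514.3, 98.0, 79.2]
ee_rot: [0.005, -0.048, 0.999, -0.0]
force: [-0.4, -0.8, -2.1]
grip_width: 0.431
```

Emit:
play_rows(plan=[[0,0,0,0,0,0,-1],[0,0,0,0,0,0,-1]])

```text
time_s: 27.83
eef_pos: [514.3, 98.0, 79.2]
ee_rot: [0.005, -0.048, 0.999, -0.0]
force: [-0.4, -0.5, 0.3]
grip_width: 0.438
```

Emit:
play_rows(plan=[[-0.5,0,-1.2,0,0.004,0,-1],[0,0,0,0,0,0,-1],[0,0,0,0,0,0,-1]])

```text
time_s: 28.08
eef_pos: [514.7, 98.0, 79.2]
ee_rot: [0.004, -0.048, 0.999, -0.0]
force: [0.1, -0.1, -0.5]
grip_width: 0.434
```

Emit:
play_rows(plan=[[0,0,0,0,0,0,-1]])

```text
time_s: 28.17
eef_pos: [514.7, 98.0, 79.1]
ee_rot: [0.004, -0.048, 0.999, -0.0]
force: [-0.2, 0.3, 0.7]
grip_width: 0.434
```

The bottle is seated: z=79.1 is 43.9 above the grasp height, which matches the cover's 44 mm, and the weight is off the wrist. Releasing.

Emit:
play_rows(plan=[[0,0,0,0,0,0,0.0],[0,0,0,0,0,0,0.2],[0,0,0,0,0,0,0.6],[0,0,0,0,0,0,1],[0,0,0,0,0,0,1]])

```text
time_s: 28.58
eef_pos: [514.9, 97.9, 79.0]
ee_rot: [0.004, -0.048, 0.999, -0.0]
force: [-0.4, 0.5, 0.9]
grip_width: 0.988
```

Emit:
play_rows(plan=[[0,0,0,0,0,0,1],[0,0,5,0,0,0,1],[0,0,15,0,0,0,1],[0,0,25,0,0,0,1],[0,0,35,0,0,0,1]])

```text
time_s: 29.0
eef_pos: [510.9, 97.9, 156.0]
ee_rot: [-0.002, -0.048, 0.999, 0.0]
force: [0.4, 0.8, -0.5]
grip_width: 1.006
```

```bash
python3 -c "
from rig import sense,optics;s=sense();print(s['eef_pos'],s['ee_rot'],s['force'],s['grip_width'])
try: optics.capture('scene');print('ok')
except Exception as e: print(e)"
```

```text
[510.90899407  97.8864353  156.03845742] [-2.41289705e-03 -4.82333732e-02  9.98833125e-01  3.30163593e-04] [ 0.36671789  0.78528275 -0.47272282] 1.0057277426452933
200 camera calls are used up
```

Emit:
play_rows(plan=[[0,0,38,0,0,0,1],[0,0,0,0,0,0,1],[0,0,0,0,0,0,1],[0,0,0,0,0,0,1],[0,0,0,0,0,0,1]])

```text
time_s: 29.42
eef_pos: [513.0, 97.9, 203.6]
ee_rot: [0.004, -0.048, 0.999, -0.0]
force: [-0.3, -0.5, -0.2]
grip_width: 0.999
```

```bash
python3 -c "
from rig import sense,ctrl;print(sense()['force']);print(ctrl.finish_job())"
```

```text
[-0.27823857 -0.47172085 -0.23162507]
the job is handed in; nothing more can be done
None
```

I found and pressed the rib, then stood the red-capped bottle on the cover over it and handed the job in at about 29 s. I could not check the final state by camera. I had used up all 200 camera calls, because my force-averaging script took six per reading.

- **Finding the rib:** With the bottle still in place, I pressed the cover at y ≈ 203, 10, 48, 94 and 137, then again at 96. At 94 and 96 it stayed firm, holding 32 N and 23 N steady with hardly any sinking. At the other places it tipped to its stop. A fit to all the presses put the rib at y ≈ 98 mm, with most residuals below 0.1 mm. The closest firm press was at y ≈ 95.6, about 2 mm from that.
- **Placing the bottle:** I gripped it by the cap, and lifting it read about 4.4 N, which matches 0.42 kg. I set it down at about (514.5, 98). The foot touched 43.9 mm above its starting height, against 44 mm expected, and the weight came off the wrist. The force stayed near zero on release and retreat.

**What disagreed:** The fingertips were about 39 mm higher than the reported TCP, as both the images and the touch showed, so I worked from the touched height. In x, the cover's middle came out between 509 and 516 mm depending on the view.

**Not checked:** That the bottle is still upright, that the cover is level, and that the other things have not moved. The largest wrist force I read was about 65 N, in a brief firm press.

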